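# Bracket a culture tube between two turbidity standards for the camera

## Task

Read the culture's turbidity: stand the two white-capped turbidity standards, one in each bore of the reading stand, pushed to the bottom and let go; then draw the culture tube with the tall metal cap out of the slanted rack and finish holding it in the gripper, upright and still, midway between and in line with the two standards in front of the lined card, with the middle of its glass at the height of the thick line and the camera lens, touching no part of the stand. Leave the other tubes in the rack, and the bottles and the timer, where they are.

Things in the scene. Friction and masses are not known exactly. Their poses are not given: they have to be found in the camera images.
- stand: reading stand, fixed. Base plate 6 mm thick, two 44 mm square pillars 60 mm high, 56 mm apart, a bore in each; lined white card 45 mm behind the bores' row, 130 mm high, 146 wide; camera 81-160 mm before the row, 42 wide, 103 high. Origin on the worktop midway between the bores; +x camera to card (roughly away from robot), +y to the left bore
- bore_left (a point): centre of the mouth of the left pillar's bore, 60 mm above the worktop, 50 mm to +y of the stand's origin; the bore is vertical, 25 mm across, 22 mm deep, with a 2 mm chamfer
- bore_right (a point): the same for the right pillar's bore, 50 mm to -y of the stand's origin
- view_point (a point): the point in the air midway between the two bores' axes, 82 mm above the worktop, on the camera's axis and at the height of the card's thick middle line: the middle of the culture tube's glass is to be held here
- standard_a: turbidity standard: flat-bottomed vial of milky gel, rounded heel, 22 mm across, 78 mm tall with its white cap (23 mm across, the top 17 mm); starts standing on the worktop. Origin at the centre of its underside, z up to the cap. Both standards are alike and fit either bore; seated, the underside is 38 mm and the cap's top 116 mm above the worktop
- standard_b: the second turbidity standard, the same as standard_a
- sample: culture tube to read, the only one with a tall cap: glass 22 mm across, round bottom, metal cap 24.4 mm across from 80 to 116 mm above the bottom end; 45 g. Starts in one of the rack's bores, 40 mm deep, leaning 0.5 rad to the rack's front. Origin at the bottom end on the axis, z along the axis to the cap, y along the rack's row at the start
- sample_mid (a point): point on the culture tube's axis in the middle of its glass, 40 mm from the bottom end
- rack: slanted tube rack, fixed: base 96 x 222 mm, two cheeks 76 mm high, grey block with five square bores in a row along y, 42 mm apart, 25 mm wide, 40 mm deep, axes leaning 0.5 rad from vertical to the front (-x). Tubes stand in the middle and end bores. Origin on the worktop under the block's centre; the front looks roughly to the robot
- tube_b: another culture tube in the rack, to be left there: same glass, low flat knurled cap 26 mm across, 94 mm long in all; origin at the bottom end
- tube_c: a third tube, same as tube_b, to be left there
- dropper: bystander: brown dropper bottle with a rubber bulb, 34 mm across, 103 mm tall; origin at the centre of its underside
- reagent_x: bystander: round bottle with a screw cap, 56 mm across, 100 mm tall; origin at the centre of its underside
- reagent_y: bystander: a second such bottle
- timer: bystander: flat countdown timer lying face up, 58 x 66 x 17 mm; origin at the centre of its underside
Not all that is in view belongs to the job. What is shaped like the rack but blue is not meant. What is shaped like the sample but yellow is not meant.

How it is judged:
On the way, in this order (a step that is already met when the one before it is completed fails the run):
1. one standard is fully down in a bore of the reading stand and released (((((horizontal distance between standard_a and bore_left below 0.004 m and z of standard_a in the frame of bore_left below -0.019 m and angle between standard_a's own z axis and vertical below 0.1 rad) or (horizontal distance between standard_a and bore_right below 0.004 m and z of standard_a in the frame of bore_right below -0.019 m and angle between standard_a's own z axis and vertical below 0.1 rad)) and contact force between standard_a and the fingers below 0.05 N) or (((horizontal distance between standard_b and bore_left below 0.004 m and z of standard_b in the frame of bore_left below -0.019 m and angle between standard_b's own z axis and vertical below 0.1 rad) or (horizontal distance between standard_b and bore_right below 0.004 m and z of standard_b in the frame of bore_right below -0.019 m and angle between standard_b's own z axis and vertical below 0.1 rad)) and contact force between standard_b and the fingers below 0.05 N))), for 0.2 s.
2. both standards are fully down, one in each bore, and released ((((horizontal distance between standard_a and bore_left below 0.004 m and z of standard_a in the frame of bore_left below -0.019 m and angle between standard_a's own z axis and vertical below 0.1 rad) and (horizontal distance between standard_b and bore_right below 0.004 m and z of standard_b in the frame of bore_right below -0.019 m and angle between standard_b's own z axis and vertical below 0.1 rad)) or ((horizontal distance between standard_b and bore_left below 0.004 m and z of standard_b in the frame of bore_left below -0.019 m and angle between standard_b's own z axis and vertical below 0.1 rad) and (horizontal distance between standard_a and bore_right below 0.004 m and z of standard_a in the frame of bore_right below -0.019 m and angle between standard_a's own z axis and vertical below 0.1 rad))) and contact force between each of standard_a, standard_b and the fingers below 0.05 N), for 0.2 s.
3. the culture tube is lifted clear of the rack in the gripper (contact force between sample and the fingers above 1 N and contact force between sample and rack below 0.05 N and height (world z) of sample_mid above 0.1 m), for 0.1 s.
4. the culture tube is held upright between the standards at the camera's height (horizontal distance between sample_mid and view_point below 0.012 m and z of sample_mid in the frame of view_point between -0.012 and 0.012 m and angle between sample's own z axis and vertical below 0.1 rad and contact force between sample and the fingers above 1 N and contact force between sample and stand below 0.05 N and linear speed of sample below 0.02 m/s), for 0.2 s.
At the end, for the whole second after the job is handed in: Gripper holds the culture tube at rest, sample_mid within 12 mm of view_point across and in height, axis within 0.1 rad of vertical, touching neither stand nor standards; both standards released, upright, one per bore, at least 19 mm deep; the other two tubes within 15 mm of their start (all of step 2 and all of step 4 and contact force between sample and standard_a below 0.05 N and contact force between sample and standard_b below 0.05 N and distance of each of tube_b, tube_c from where it was at the start of the episode below 0.015 m); the arm keeps its last pose, push and grip.
It fails at once if a tube that stays in the rack is pulled out or displaced (over 25 mm) (distance of any of tube_b, tube_c from where it was at the start of the episode above 0.025 m).
It fails at once if a bystander bottle or the timer is displaced (over 30 mm) (distance of any of dropper, reagent_x, reagent_y, timer from where it was at the start of the episode above 0.03 m).
It also fails if it takes over 72 s, if anything falls off the work surface, if the arm or the gripper's body presses on something with over 40 N, if the wrist force passes 120 N, or if a joint passes its speed limit or range.

## Robot

A 6-joint arm with a two-finger parallel gripper is mounted at the origin on the work surface; the furniture and walls round the work are solid. World frame = base frame: x ahead of the robot, y to its left, z up, the work surface at z = 0. Lengths are in m, angles in rad, forces in N, time in s.
With the tool pointing down it reaches from about 0.375 to 0.9 m from the base axis. Payload 3.1 kg.
Tool frame: the origin (TCP) lies at the very end of the fingers, on their centre line; the grasp point (between the pads) lies bot.grip_point_offset behind it (bot.grip_point_offset is the distance from the TCP to the grasp point, in m); z points along the fingers, y is the line along which they close (so a half turn about z gives the same grasp; the last joint's range is limited). The gripper opens to 87 mm and grips with 3 to 60 N. Pads are 19 mm wide; open, the fingers measure 117 mm over their backs; the gripper's body (75 mm by 190 mm) begins 51 mm behind the grasp point.
Start: joints at [1.004, 0.527, 1.433, -0, 1.181, -0.178], TCP at [0.236, 0.579, 0.223] pointing down, gripper open.
Joint ranges: [-3.08, 3.08], [-0.75, 2.2], [0.22, 2.44], [-1.43, 4.57], [0, 2.65], [-2.85, 2.85]. Speed limits (rad/s): [2.79, 2.79, 3.14, 3.14, 3.14, 3.14].

## Interface

Orientations are given as a rotation vector (axis times angle).
In Python, from station import bot gives the robot as it stands.
- The arm moves only by the shell command python3 -m handwheel 'ROWS' [OPENING] [FORCE]. ROWS is JSON, one flat list of numbers, 6 for each row, row after row: the shift along the world's x, y, z in mm, then the turn, a rotation vector about the world's x, y, z in rad. A call has 1 to 10 rows; each row shifts and turns the commanded pose from where the row before left it; what a row does not reach is not made up. A row lasts 1/12 s, in which the tool goes at most 41.7 mm and 7.16 degrees, less where a joint would pass 70% of its speed; a pose out of reach is approached as far as the arm can. A call is refused whole if a number of a shift passes 41.7 or a number of a turn 0.125, either way. A call with a gripper value outside its range is refused whole. OPENING is the finger opening in mm, from 0 to 87, set as the call begins (- or left out, the last holds). The fingers move at their own pace and stop on an object; FORCE is the grip in N (left out, the last holds). Time passes only in rows, so rows that do not move let the fingers close. It gives the time, the measured TCP pose, the force, the opening and the grip force at its end, in the units of the state.
- bot.get_state(): the state, without advancing time (a new reading comes with each control period).
- bot.camera(name): name is "scene" or "top"; returns the picture (480x640x3 uint8, red, green, blue); there is no depth.
- bot.camera_model(name): a dict with "mtx" (3x3 intrinsics, pixels), "cam_to_world" (4x4, takes a point from camera to world coordinates). Camera axes: x right, y down, z forward; pixel columns grow to the right and rows downward; lengths in m; the calibration is good to about 2 mm. A picture is of the moment at which its call begins. camera_model takes no time and is no camera call.
- bot.sign_off(): hands the job in; it is judged then, once.
The state is a dict: "clock": time; "qpos": joint angles; "qvel": joint speeds; "joint_torque": joint torques, N m; "tcp_pos": TCP position; "orientation": TCP orientation; "ft_force": force on the tool from outside, world axes, zero at the start; "moment": the same for the moment, N m; "grip_width": opening from 0.0 (shut) to 1.0 (fully open); "finger_force": force on a finger pad.
Only numpy, scipy, OpenCV 4.12 (cv2) and the standard library are available. Lean on these libraries where they do the work, as an engineer would, in place of code of your own. Each camera call takes 0.05 s, during which the arm holds its last target. There are 200 camera calls.

## Working session

There is one attempt and no reset: what is moved stays moved. The work goes in short steps, Python scripts to look and compute and a shell command to move; the robot and the scene stay as the last step left them, time stands still between calls to the robot, and variables do not carry over. Pictures are saved under pics/ and viewed, at most 10 in all, crops included, and the job is handed in when it is done.

```bash
mkdir -p pics; ls; python3 - <<'E'
from station import bot
import cv2,numpy as np
np.set_printoptions(precision=4,suppress=True)
for n in("scene","top"):
    im=bot.camera(n); cv2.imwrite(f"pics/{n}0.png",im[:,:,::-1]); m=bot.camera_model(n); print(n,m)
print(bot.grip_point_offset,bot.get_state())
E
```

```text
pics
scene {'mtx': array([[466.8341,   0.    , 320.5099],
       [  0.    , 466.8341, 242.8729],
       [  0.    ,   0.    ,   1.    ]]), 'cam_to_world': array([[ 0.4378,  0.6808, -0.5873,  1.0513],
       [ 0.899 , -0.3407,  0.2752, -0.2146],
       [-0.0128, -0.6485, -0.7611,  0.8318],
       [ 0.    ,  0.    ,  0.    ,  1.    ]])}
top {'mtx': array([[441.3192,   0.    , 320.9202],
       [  0.    , 441.3192, 238.125 ],
       [  0.    ,   0.    ,   1.    ]]), 'cam_to_world': array([[ 0.0201, -0.9969,  0.0763,  0.3883],
       [-0.9998, -0.0198,  0.0057,  0.0641],
       [-0.0042, -0.0764, -0.9971,  1.0637],
       [ 0.    ,  0.    ,  0.    ,  1.    ]])}
0.0187 {'clock': 0.1, 'qpos': array([ 1.0045,  0.5284,  1.4338,  0.    ,  1.1814, -0.1785]), 'qvel': array([ 0.    , -0.0018, -0.0037,  0.0003, -0.0002, -0.0017]), 'joint_torque': array([ -0.0003, -44.0985, -17.715 ,   0.0635,   0.0534,  -0.    ]), 'tcp_pos': array([0.236 , 0.578 , 0.2217]), 'orientation': array([-0.6052, -3.082 ,  0.0029]), 'ft_force': array([ 0.0893, -0.5478, -0.0477]), 'moment': array([-0.0209, -0.006 , -0.0136]), 'finger_force': 0.0, 'grip_width': 0.9961432828642309}
```

View pics/scene0.png

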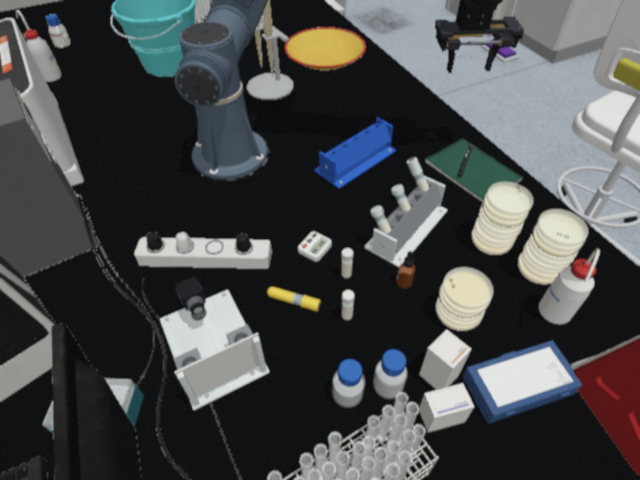

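View pics/top0.png

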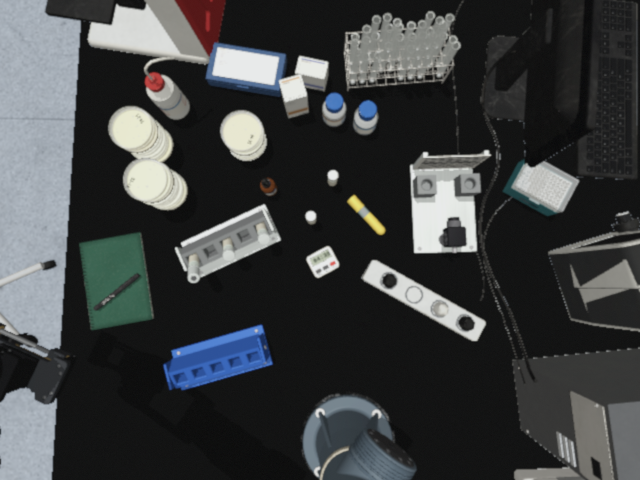

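The top view shows the stand at (447,200), with bores near (426,184) and (468,184), and the two white caps at (333,178) and (311,217). The grey rack is at (228,243), with tubes at about (194,268), (228,248) and (263,232). The lookalikes are the blue rack at (218,358) and the yellow tube at (366,215). I'll confirm the sample in an enlarged crop.

```bash
python3 - <<'E'
import cv2,numpy as np
s=cv2.imread("pics/scene0.png");t=cv2.imread("pics/top0.png")
f=lambda im,x,y,w,h,W,H:cv2.resize(im[y:y+h,x:x+w],(W,H),interpolation=cv2.INTER_CUBIC)
a=f(s,350,145,100,75,400,300);b=f(t,170,195,120,90,400,300)
c=f(t,400,145,100,75,400,300);d=f(t,295,160,60,72,250,300)
d=np.hstack([d,np.zeros((300,150,3),np.uint8)])
cv2.imwrite("pics/crop1.png",np.vstack([np.hstack([a,b]),np.hstack([c,d])]))
E
```

```text
(no output)
```

View pics/crop1.png

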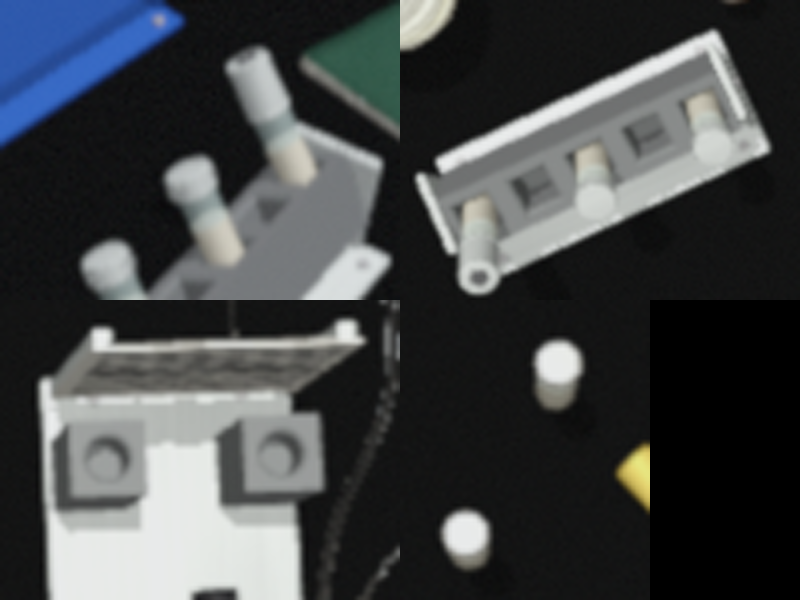

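The sample is the left-end tube, in the top view at (194,278) and in the scene at (413,165), since it alone has a long metal cap. The tubes at (228,255) and (263,238) have low flat caps. Next I'll measure everything with masks and rays.

```bash
cat > h.py <<'E'
import cv2,numpy as np
from station import bot
np.set_printoptions(precision=4,suppress=True)
def ray(n,uv):
    m=bot.camera_model(n);T=m["cam_to_world"];d=T[:3,:3]@np.linalg.solve(m["mtx"],[*uv,1.]);return T[:3,3],d/np.linalg.norm(d)
def plane(n,uv,z):
    o,d=ray(n,uv);return o+d*(z-o[2])/d[2]
def tri(a,b):
    (o,d),(p,e)=ray("top",a),ray("scene",b)
    s,t=np.linalg.lstsq(np.c_[d,-e],p-o,rcond=None)[0];P,Q=o+s*d,p+t*e;return (P+Q)/2,np.linalg.norm(P-Q)
def proj(n,P):
    m=bot.camera_model(n);q=m["mtx"]@(np.linalg.inv(m["cam_to_world"])@[*P,1])[:3];return q[:2]/q[2]
def blobs(im,box,lo,hi,amin=15):
    x,y,w,h=box;k=6;g=cv2.resize(cv2.cvtColor(im[y:y+h,x:x+w],cv2.COLOR_BGR2GRAY),None,fx=k,fy=k,interpolation=cv2.INTER_CUBIC)
    n,l,s,c=cv2.connectedComponentsWithStats(cv2.inRange(g,lo,hi))
    for i in range(1,n):
        if s[i,4]/k/k>amin: print("  area",round(s[i,4]/k/k,1),"c",(c[i]+.5)/k-.5+[x,y],"wh",s[i,2:4]/k)
E
python3 - <<'E'
from h import *
t=cv2.imread("pics/top0.png");s=cv2.imread("pics/scene0.png")
g=cv2.cvtColor(t,cv2.COLOR_BGR2GRAY)
print("caps top");blobs(t,(300,165,50,65),215,255);
print("caps scene");blobs(s,(335,240,25,85),205,255,5)
print("pillar levels",g[184,[416,418,420,422,426,430,434]],g[[175,178,190,193],420])
for r in((100,150),(110,160),(120,165)): print("pillars",r);blobs(t,(408,168,80,34),*r,40)
print("sample cap top");blobs(t,(182,268,24,20),170,255,10)
print("stand plate corners etc",g[205:255:4,414],g[250,405:490:3])
for n,u in(("boreL",(426.5,184.2)),("boreR",(469.9,183.3))):
    print(n,plane("top",u,.06))
# standards approx, flat caps of tubes b,c and sample top
print("std",plane("top",(332.9,174.9),.078),plane("top",(310.8,216.2),.078))
for n,a,b in(("sample",(193.4,278.4),(413,160)),("b",(228.5,255),(397,189)),("c",(263.6,238.5),(377,210))):
    print(n,*tri(a,b))
E
```

```text
caps top
  area 59.7 c [332.4793 174.7422] wh [8.6667 8.5   ]
  area 60.4 c [310.2952 215.6095] wh [8.6667 8.6667]
caps scene
  area 52.6 c [347.118  252.1881] wh [9.6667 7.3333]
  area 68.2 c [347.9327 294.6587] wh [10.1667  8.6667]
pillar levels [ 80 151 150 131 159  92 158] [171 159 161 146]
pillars (100, 150)
  area 127.0 c [467.255  185.7665] wh [27.3333 34.    ]
  area 81.8 c [420.4987 190.274 ] wh [22.6667 22.5   ]
  area 91.0 c [470.1183 182.5511] wh [13.6667 13.6667]
  area 78.9 c [426.5175 183.5161] wh [13.1667 13.    ]
pillars (110, 160)
  area 377.0 c [468.8822 183.731 ] wh [27.3333 34.    ]
  area 323.0 c [425.0532 185.7551] wh [23.     22.8333]
pillars (120, 165)
  area 358.0 c [468.815  183.5844] wh [27.3333 34.    ]
  area 332.6 c [425.1923 185.4697] wh [23.5 23.5]
sample cap top
  area 100.5 c [192.3479 274.5571] wh [11.5    14.6667]
  area 36.5 c [202.8657 271.3661] wh [6.     8.6667]
stand plate corners etc [233 232 232 232 231 230 228 224 219 206 201 196  76] [ 20  19  19 196 231 211 233 233 231 232 232 231 210 185 184 182 167 171
 178 225 224 221 212 209  75  21  52  20  21]
boreL [ 0.5943 -0.1705  0.06  ]
boreR [ 0.5983 -0.2702  0.06  ]
std [0.6079 0.0455 0.078 ] [0.5127 0.0935 0.078 ]
sample [0.371  0.3427 0.1227] 0.008389036160771466
b [0.4219 0.272  0.1032] 0.004196319767371264
c [0.4596 0.1969 0.1041] 0.005128391139395217
```

```bash
python3 - <<'E'
from h import *
S1,S2=plane("top",(332.48,174.74),.078),plane("top",(310.30,215.61),.078)
L,R=plane("top",(426.52,183.52),.06),plane("top",(470.12,182.55),.06)
print(S1,S2,L,R,np.linalg.norm(L-R),"yaw",np.arctan2(-(L-R)[0],(L-R)[1]))
# scene check: cap tops/bores seen from scene
for P,uv in((S2,(347.12,252.19)),(S1,(347.93,294.66))): print("scene pred",proj("scene",P),uv,plane("scene",uv,.078))
E
python3 -m handwheel '[18.6,-26.7,0,0,0,0.0213,18.6,-26.7,0,0,0,0.0213,18.6,-26.7,0,0,0,0.0213,18.6,-26.7,0,0,0,0.0213,18.6,-26.7,0,0,0,0.0213,18.6,-26.7,0,0,0,0.0213,18.6,-26.7,0,0,0,0.0213,18.6,-26.7,0,0,0,0.0213,18.6,-26.7,0,0,0,0.0213,18.6,-26.7,0,0,0,0.0213]' 87 20
```

```text
[0.6082 0.0464 0.078 ] [0.514  0.0946 0.078 ] [ 0.5959 -0.1706  0.06  ] [ 0.6001 -0.2707  0.06  ] 0.10024448692129309 yaw 0.041831580795114565
scene pred [345.6218 251.3527] (347.12, 252.19) [0.5174 0.0963 0.078 ]
scene pred [346.4422 293.4913] (347.93, 294.66) [0.6119 0.0477 0.078 ]
clock: 0.93
tcp_pos: [0.4227, 0.3101, 0.2223]
orientation: [-0.272, -3.129, 0.001]
ft_force: [0.8, 0.5, 0.1]
grip_width: 0.999
finger_force: 0.0
```

```bash
python3 -m handwheel '[18.6,-26.7,0,0,0,0.0213,18.6,-26.7,0,0,0,0.0213,18.6,-26.7,0,0,0,0.0213,18.6,-26.7,0,0,0,0.0213,18.6,-26.7,0,0,0,0.0213,18.6,-26.7,0,0,0,0.0213,18.6,-26.7,0,0,0,0.0213,18.6,-26.7,0,0,0,0.0213,18.6,-26.7,0,0,0,0.0213,18.6,-26.7,0,0,0,0.0213]'
```

```text
clock: 1.77
tcp_pos: [0.6086, 0.0431, 0.222]
orientation: [0.061, -3.14, -0.0]
ft_force: [0.6, -0.3, 0.5]
grip_width: 1.0
finger_force: 0.0
```

```bash
python3 -m handwheel '[0.2,3.6,-30,0,0,0,0,0,-30,0,0,0,0,0,-30,0,0,0,0,0,-30,0,0,0,0,0,-30,0,0,0,0,0,-15,0,0,0,0,0,-8,0,0,0,0,0,0,0,0,0]'; python3 -m handwheel '[0,0,0,0,0,0,0,0,0,0,0,0,0,0,0,0,0,0,0,0,0,0,0,0,0,0,0,0,0,0,0,0,0,0,0,0]' 0 20
```

```text
clock: 2.43
tcp_pos: [0.6069, 0.0483, 0.0473]
orientation: [0.06, -3.136, -0.001]
ft_force: [0.1, 0.7, 0.5]
grip_width: 1.001
finger_force: 0.0
clock: 2.93
tcp_pos: [0.6089, 0.0482, 0.0503]
orientation: [-0.06, 3.14, -0.0]
ft_force: [-0.8, 0.2, 0.3]
grip_width: 0.631
finger_force: 0.0
```

```bash
python3 -m handwheel '[0,0,0,0,0,0,0,0,0,0,0,0,0,0,0,0,0,0,0,0,0,0,0,0,0,0,0,0,0,0,0,0,0,0,0,0,0,0,0,0,0,0,0,0,0,0,0,0]' 0 20;python3 -m handwheel '[0,0,20,0,0,0,0,0,30,0,0,0,0,0,30,0,0,0,0,0,30,0,0,0,0,0,20,0,0,0,0,0,0,0,0,0]'
```

```text
clock: 3.6
tcp_pos: [0.6085, 0.0481, 0.0495]
orientation: [0.06, -3.141, 0.0]
ft_force: [-0.5, -0.3, -0.6]
grip_width: 0.254
finger_force: 20.0
clock: 4.1
tcp_pos: [0.6117, 0.048, 0.1846]
orientation: [-0.06, 3.131, -0.002]
ft_force: [0.9, -0.2, 0.1]
grip_width: 0.255
finger_force: 19.9
```

```bash
python3 -m handwheel '[-0.8,-31.7,0,0,0,0,-0.8,-31.7,0,0,0,0,-0.8,-31.7,0,0,0,0,-0.8,-31.7,0,0,0,0,-0.8,-31.7,0,0,0,0,-0.8,-31.7,0,0,0,0,-0.8,-31.7,0,0,0,0,-0.8,-31.7,0,0,0,0,-0.8,-31.7,0,0,0,0,-0.8,-31.7,0,0,0,0]'; python3 -m handwheel '[0,0,-20,0,0,0,0,0,-20,0,0,0,0,0,-5,0,0,0,0,0,0,0,0,0,0,0,0,0,0,0]'; python3 - <<'E'
from h import *
t=bot.camera("top")[:,:,::-1];s=bot.camera("scene")[:,:,::-1]
cv2.imwrite("pics/top1.png",t);cv2.imwrite("pics/scene1.png",s)
f=lambda im,x,y,w,h:cv2.resize(im[y:y+h,x:x+w],(w*4,h*4),interpolation=cv2.INTER_CUBIC)
cv2.imwrite("pics/c2.png",np.hstack([f(t,400,130,100,130),f(s,160,280,100,130)]))
print(bot.get_state()["tcp_pos"],bot.get_state()["orientation"])
E
```

```text
clock: 4.93
tcp_pos: [0.5994, -0.2698, 0.1778]
orientation: [0.06, -3.139, -0.003]
ft_force: [1.1, -0.2, -0.4]
grip_width: 0.26
finger_force: 19.9
clock: 5.35
tcp_pos: [0.6002, -0.2682, 0.1338]
orientation: [0.061, -3.14, -0.002]
ft_force: [0.5, 0.4, 0.5]
grip_width: 0.253
finger_force: 19.9
[ 0.6013 -0.2686  0.1354] [-0.0613  3.1396 -0.0015]
```

View pics/c2.png

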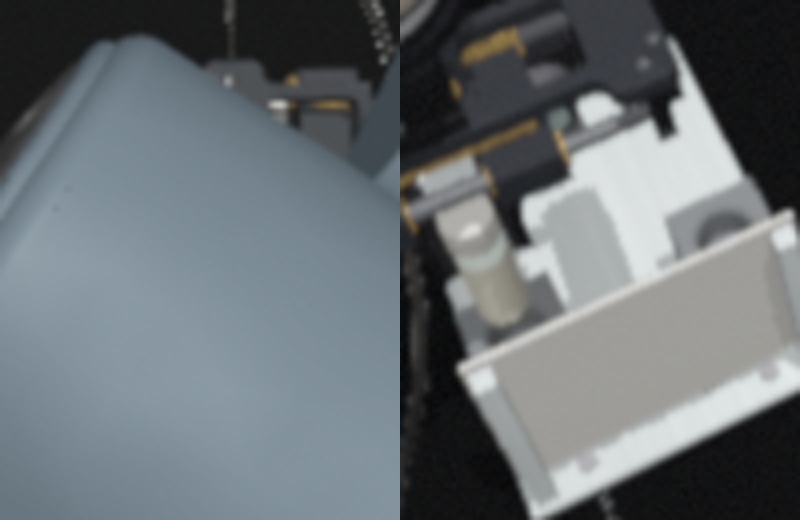

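The top view is blocked by the forearm. The scene view shows the vial's foot at about (186,359), over the right pillar. I'll lower it gently and watch the force.

```bash
python3 -m handwheel '[0,-0.5,-8,0,0,0,0,0,-8,0,0,0,0,0,-4,0,0,0,0,0,-2,0,0,0,0,0,0,0,0,0,0,0,0,0,0,0]'; python3 -m handwheel '[0,0,-2,0,0,0,0,0,-2,0,0,0,0,0,-2,0,0,0,0,0,0,0,0,0]'; python3 -m handwheel '[0,0,-2,0,0,0,0,0,-2,0,0,0,0,0,0,0,0,0,0,0,0,0,0,0]'
```

```text
clock: 5.95
tcp_pos: [0.6004, -0.2693, 0.1123]
orientation: [0.06, -3.141, -0.0]
ft_force: [-0.8, -0.2, -1.8]
grip_width: 0.252
finger_force: 19.9
clock: 6.28
tcp_pos: [0.6002, -0.2692, 0.1061]
orientation: [0.06, -3.14, -0.001]
ft_force: [0.4, 0.3, -1.1]
grip_width: 0.252
finger_force: 19.9
clock: 6.62
tcp_pos: [0.6004, -0.2692, 0.1023]
orientation: [0.06, -3.141, -0.0]
ft_force: [-0.3, 0.6, -0.4]
grip_width: 0.256
finger_force: 19.9
```

```bash
python3 -m handwheel '[0,0,-3,0,0,0,0,0,-3,0,0,0,0,0,-3,0,0,0,0,0,-2,0,0,0,0,0,-1,0,0,0,0,0,0,0,0,0,0,0,0,0,0,0]'; python3 -m handwheel '[0,0,-1,0,0,0,0,0,-1,0,0,0,0,0,-1,0,0,0,0,0,0,0,0,0]'
```

```text
clock: 7.2
tcp_pos: [0.6005, -0.2693, 0.0904]
orientation: [0.06, -3.141, -0.0]
ft_force: [-0.0, -0.5, -0.4]
grip_width: 0.25
finger_force: 19.9
clock: 7.53
tcp_pos: [0.6006, -0.2694, 0.0875]
orientation: [-0.06, 3.141, -0.0]
ft_force: [0.2, 0.5, 0.2]
grip_width: 0.256
finger_force: 19.9
```

```bash
python3 -m handwheel '[0,0,-1,0,0,0,0,0,-0.5,0,0,0,0,0,0,0,0,0]'; python3 -m handwheel '[0,0,0,0,0,0,0,0,0,0,0,0,0,0,0,0,0,0,0,0,0,0,0,0,0,0,0,0,0,0,0,0,0,0,0,0,0,0,0,0,0,0]' 60; python3 -m handwheel '[0,0,10,0,0,0,0,0,30,0,0,0,0,0,30,0,0,0,0,0,25,0,0,0]'
```

```text
clock: 7.78
tcp_pos: [0.6012, -0.2696, 0.0873]
orientation: [-0.06, 3.139, -0.001]
ft_force: [-0.3, 0.4, 4.8]
grip_width: 0.253
finger_force: 19.9
clock: 8.37
tcp_pos: [0.6004, -0.2693, 0.0858]
orientation: [0.06, -3.141, -0.0]
ft_force: [0.1, -0.1, -0.0]
grip_width: 0.658
finger_force: 0.0
clock: 8.7
tcp_pos: [0.6009, -0.2695, 0.1834]
orientation: [-0.06, 3.14, -0.001]
ft_force: [0.3, 0.0, -0.7]
grip_width: 0.688
finger_force: 0.0
```

```bash
python3 -m handwheel '[-8.6,36.5,0,0,0,0,-8.6,36.5,0,0,0,0,-8.6,36.5,0,0,0,0,-8.6,36.5,0,0,0,0,-8.6,36.5,0,0,0,0,-8.6,36.5,0,0,0,0,-8.6,36.5,0,0,0,0,-8.6,36.5,0,0,0,0,-8.6,36.5,0,0,0,0,-8.6,36.5,0,0,0,0]' 70; python3 -m handwheel '[0,0,0,0,0,0,0,0,-30,0,0,0,0,0,-30,0,0,0,0,0,-30,0,0,0,0,0,-20,0,0,0,0,0,-15,0,0,0,0,0,-6,0,0,0,0,0,0,0,0,0]'
```

```text
clock: 9.53
tcp_pos: [0.5141, 0.0973, 0.182]
orientation: [-0.06, 3.14, -0.0]
ft_force: [0.7, -0.6, -0.4]
grip_width: 0.806
finger_force: 0.0
clock: 10.2
tcp_pos: [0.5141, 0.0954, 0.0492]
orientation: [0.06, -3.139, -0.0]
ft_force: [0.5, 0.1, 0.5]
grip_width: 0.805
finger_force: 0.0
```

```bash
python3 -m handwheel '[0,0.2,0,0,0,0,0,0,0,0,0,0,0,0,0,0,0,0,0,0,0,0,0,0,0,0,0,0,0,0,0,0,0,0,0,0,0,0,0,0,0,0,0,0,0,0,0,0,0,0,0,0,0,0,0,0,0,0,0,0]' 0 20; python3 -m handwheel '[0,0,0,0,0,0,0,0,0,0,0,0,0,0,0,0,0,0]'
```

```text
clock: 11.03
tcp_pos: [0.5146, 0.0958, 0.0501]
orientation: [-0.06, 3.141, -0.0]
ft_force: [0.2, -0.1, 0.6]
grip_width: 0.254
finger_force: 20.0
clock: 11.28
tcp_pos: [0.5146, 0.0958, 0.0501]
orientation: [-0.06, 3.141, -0.0]
ft_force: [-0.0, -0.6, 2.7]
grip_width: 0.251
finger_force: 20.0
```

```bash
python3 -m handwheel '[0,0,15,0,0,0,0,0,30,0,0,0,0,0,35,0,0,0,0,0,35,0,0,0,0,0,20,0,0,0]';python3 -m handwheel '[8.2,-26.5,0,0,0,0,8.2,-26.5,0,0,0,0,8.2,-26.5,0,0,0,0,8.2,-26.5,0,0,0,0,8.2,-26.5,0,0,0,0,8.2,-26.5,0,0,0,0,8.2,-26.5,0,0,0,0,8.2,-26.5,0,0,0,0,8.2,-26.5,0,0,0,0,8.2,-26.5,0,0,0,0]'; python3 -m handwheel '[0,0,-25,0,0,0,0,0,-25,0,0,0,0,0,-10,0,0,0,0,0,-5,0,0,0,0,0,0,0,0,0,0,0,0,0,0,0]'
```

```text
clock: 11.7
tcp_pos: [0.5157, 0.096, 0.1882]
orientation: [-0.06, 3.137, -0.0]
ft_force: [1.1, 0.2, -0.1]
grip_width: 0.251
finger_force: 20.0
clock: 12.53
tcp_pos: [0.5962, -0.1702, 0.1845]
orientation: [0.06, -3.14, -0.001]
ft_force: [-0.2, -1.2, -0.5]
grip_width: 0.253
finger_force: 20.0
clock: 13.03
tcp_pos: [0.5969, -0.1689, 0.1205]
orientation: [-0.061, 3.14, -0.0]
ft_force: [0.8, -0.0, -0.5]
grip_width: 0.251
finger_force: 20.0
```

Underside is at about 70 mm. Descend.

```bash
python3 -m handwheel '[-0.3,-0.2,-4,0,0,0,0,0,-4,0,0,0,0,0,-3,0,0,0,0,0,-2,0,0,0,0,0,-2,0,0,0,0,0,0,0,0,0]'; python3 -m handwheel '[0,0,-2,0,0,0,0,0,-2,0,0,0,0,0,-2,0,0,0,0,0,0,0,0,0]'
```

```text
clock: 13.53
tcp_pos: [0.596, -0.1692, 0.1047]
orientation: [0.06, -3.14, -0.0]
ft_force: [-0.2, -0.5, -0.0]
grip_width: 0.257
finger_force: 20.0
clock: 13.87
tcp_pos: [0.5959, -0.1692, 0.0986]
orientation: [0.06, -3.14, -0.001]
ft_force: [0.7, 0.1, -0.6]
grip_width: 0.25
finger_force: 20.0
```

```bash
python3 -m handwheel '[0,0,-3,0,0,0,0,0,-3,0,0,0,0,0,-2,0,0,0,0,0,-1,0,0,0,0,0,0,0,0,0]'; python3 -m handwheel '[0,0,-1,0,0,0,0,0,-1,0,0,0,0,0,-1,0,0,0,0,0,0,0,0,0]'
```

```text
clock: 14.28
tcp_pos: [0.596, -0.1692, 0.0896]
orientation: [0.06, -3.14, -0.001]
ft_force: [-0.3, -0.3, -1.3]
grip_width: 0.253
finger_force: 20.0
clock: 14.62
tcp_pos: [0.5969, -0.1696, 0.0881]
orientation: [-0.06, 3.139, -0.001]
ft_force: [-0.7, 0.3, 4.1]
grip_width: 0.253
finger_force: 20.0
```

```bash
python3 -m handwheel '[0,0,0,0,0,0,0,0,0,0,0,0,0,0,0,0,0,0,0,0,0,0,0,0,0,0,0,0,0,0,0,0,0,0,0,0,0,0,0,0,0,0]' 60; python3 -m handwheel '[0,0,10,0,0,0,0,0,30,0,0,0,0,0,35,0,0,0,0,0,40,0,0,0]' 60;python3 -m handwheel '[-12.1,25.1,0,0,0,0.0425,-12.1,25.1,0,0,0,0.0425,-12.1,25.1,0,0,0,0.0425,-12.1,25.1,0,0,0,0.0425,-12.1,25.1,0,0,0,0.0425,-12.1,25.1,0,0,0,0.0425,-12.1,25.1,0,0,0,0.0425,-12.1,25.1,0,0,0,0.0425,-12.1,25.1,0,0,0,0.0425,-12.1,25.1,0,0,0,0.0425]'; python3 - <<'E'
from h import *
t=bot.camera("top")[:,:,::-1];s=bot.camera("scene")[:,:,::-1]
cv2.imwrite("pics/top2.png",t);cv2.imwrite("pics/scene2.png",s)
f=lambda im,x,y,w,h:cv2.resize(im[y:y+h,x:x+w],(w*4,h*4),interpolation=cv2.INTER_CUBIC)
cv2.imwrite("pics/c3.png",np.hstack([f(t,400,130,100,130),f(s,160,280,100,130)]))
E
```

```text
clock: 15.2
tcp_pos: [0.5961, -0.1693, 0.0869]
orientation: [0.06, -3.141, -0.0]
ft_force: [1.0, -0.4, -0.1]
grip_width: 0.658
finger_force: 0.0
clock: 15.53
tcp_pos: [0.595, -0.1688, 0.2023]
orientation: [0.06, -3.138, -0.003]
ft_force: [0.5, -1.1, -0.4]
grip_width: 0.693
finger_force: 0.0
clock: 16.37
tcp_pos: [0.4747, 0.0828, 0.2029]
orientation: [-0.724, 3.056, -0.0]
ft_force: [0.3, 1.2, 0.1]
grip_width: 0.692
finger_force: 0.0
```

View pics/c3.png

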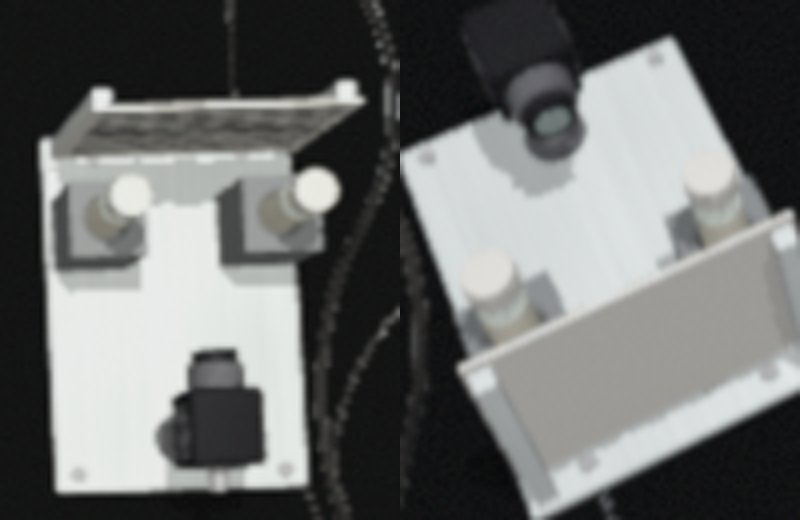

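Both standards are seated: their caps are at about (432,178) and (479,177) in the top view, upright over the pillars. Next, the sample.

```bash
python3 -m handwheel '[-12,25.1,0,0.0224,-0.0447,0,-12,25.1,0,0.0224,-0.0447,0,-12,25.1,0,0.0224,-0.0447,0,-12,25.1,0,0.0224,-0.0447,0,-12,25.1,0,0.0224,-0.0447,0,-12,25.1,0,0.0224,-0.0447,0,-12,25.1,0,0.0224,-0.0447,0,-12,25.1,0,0.0224,-0.0447,0,-12,25.1,-15,0.0224,-0.0447,0,-12,25.1,-15,0.0224,-0.0447,0]' 60; python3 -m handwheel '[0,0,0,0,0,0,0,0,0,0,0,0]'; python3 - <<'E'
from h import *
from scipy.spatial.transform import Rotation as R
t=bot.camera("top")[:,:,::-1];s=bot.camera("scene")[:,:,::-1]
f=lambda im,x,y,w,h:cv2.resize(im[y:y+h,x:x+w],(w*4,h*4),interpolation=cv2.INTER_CUBIC)
cv2.imwrite("pics/c4.png",np.hstack([f(t,150,200,100,120),f(s,365,110,100,120)]))
st=bot.get_state();print(st["tcp_pos"]);print(R.from_rotvec(st["orientation"]).as_matrix(),st["qpos"])
for n in("top","scene"): print(n,"tcp px",proj(n,st["tcp_pos"]))
E
```

```text
clock: 17.3
tcp_pos: [0.3619, 0.3165, 0.1801]
orientation: [-0.611, 2.607, 0.135]
ft_force: [0.6, -2.1, -1.4]
grip_width: 0.693
finger_force: 0.0
clock: 17.47
tcp_pos: [0.364, 0.3156, 0.1804]
orientation: [-0.613, 2.608, 0.132]
ft_force: [0.2, 0.6, 0.7]
grip_width: 0.688
finger_force: 0.0
[0.3656 0.3153 0.1812]
[[-0.7976 -0.4402  0.4123]
 [-0.3959  0.8979  0.1927]
 [-0.455  -0.0096 -0.8904]] [ 0.4974  0.3173  2.1657 -0.1467  0.1888 -1.3939]
top tcp px [196.5274 280.8122]
scene tcp px [403.0356 142.0177]
```

View pics/c4.png

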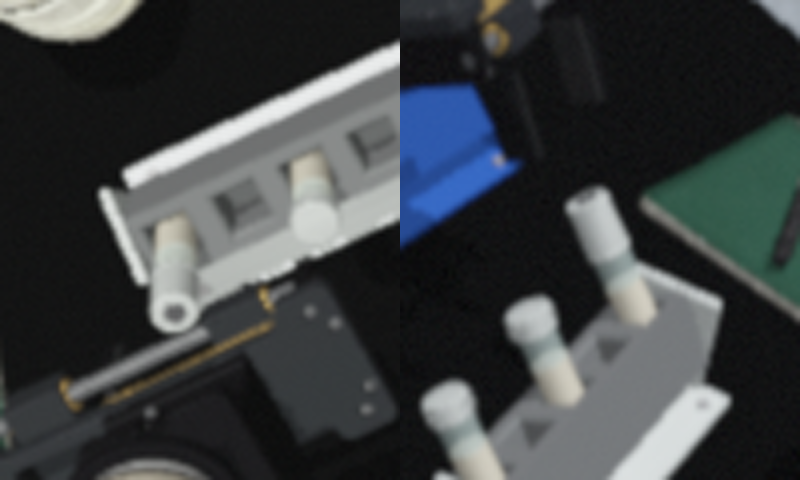

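The view shows the sample's cap end at top (193.1,277.4) and scene (411.8,159.0). The open fingers are just behind it and clear, so I'll work out the approach.

```bash
python3 - <<'E'
from h import *
from scipy.spatial.transform import Rotation as R
P,g=tri((193.1,277.4),(411.8,159.0));print("cap top",P,g)
b,gb=tri((228.5,255),(396.8,189));c,gc=tri((263.4,238.2),(376.7,210))
# local check of cameras using the seated standards: true tops
for n,box,im in(("top",(425,165,65,25),"top2"),("scene",(170,310,90,55),"scene2")): print(n);blobs(cv2.imread(f"pics/{im}.png"),box,222 if n=="top" else 212,255,30);print([proj(n,(.6005,-.2693,.116)),proj(n,(.596,-.1692,.116))])
y=(b-c)/np.linalg.norm(b-c);y[2]=0;y/=np.linalg.norm(y);yaw=np.arctan2(-y[0],y[1]);ax=np.array([-np.cos(yaw)*np.sin(.5),-np.sin(yaw)*np.sin(.5),np.cos(.5)])
P2=b+.084*y+.022*ax;print("yaw",yaw,"from b",P2,"ax",ax)
M=(P+P2)/2;T=M-.0367*ax;tcp=bot.get_state()["tcp_pos"]
print("target tcp",T,"delta mm",(T-tcp)*1e3,"back point +80mm delta",(T+.08*ax-tcp)*1e3)
E
```

```text
cap top [0.3723 0.34   0.1281] 0.004431041642263857
top
  area 58.3 c [478.5578 177.0209] wh [8.8333 8.6667]
  area 195.5 c [440.79  183.034] wh [24.8333 15.6667]
[array([478.046 , 177.1457]), array([431.9345, 178.3137])]
scene
  area 2131.0 c [203.665  332.0343] wh [72.8333 48.6667]
[array([181.0372, 346.2228]), array([235.9664, 321.4014])]
yaw 0.46929221311389985 from b [0.3744 0.342  0.1225] ax [-0.4276 -0.2168  0.8776]
target tcp [0.389  0.349  0.0931] delta mm [ 23.4184  33.6785 -88.1448] back point +80mm delta [-10.7891  16.3327 -17.9382]
```

```bash
python3 -m handwheel '[-5.5,8,-9,0,0,0,-5.5,8,-9,0,0,0,0,0,0,0,0,0,0,0,0,0,0,0]'; python3 -c "
from h import *;print(bot.get_state()['qpos'])"; python3 -m handwheel '[4.3,2.2,-8.8,0,0,0,4.3,2.2,-8.8,0,0,0,4.3,2.2,-8.8,0,0,0,0,0,0,0,0,0]'; python3 -c "
from h import *;print(bot.get_state()['qpos'])"
```

```text
clock: 17.9
tcp_pos: [0.354, 0.3309, 0.1627]
orientation: [-0.609, 2.607, 0.132]
ft_force: [-0.8, -0.0, -0.3]
grip_width: 0.688
finger_force: 0.0
[ 0.5552  0.3677  2.1758 -0.394   0.1406 -1.0968]
clock: 18.23
tcp_pos: [0.3678, 0.3375, 0.1358]
orientation: [-0.608, 2.607, 0.131]
ft_force: [-0.0, -0.2, -0.3]
grip_width: 0.689
finger_force: 0.0
[ 0.551   0.4481  2.1686 -0.7524  0.077  -0.7399]
```

```bash
python3 -m handwheel '[0,0,0,-0.0385,0.076,0,0,0,0,-0.0385,0.076,0,0,0,0,0,0,0,0,0,0,0,0,0]'; python3 -m handwheel '[4,2.1,-9,0,0,0,4,2.1,-9,0,0,0,0,0,0,0,0,0]'; python3 - <<'E'
from h import *
from scipy.spatial.transform import Rotation as R
st=bot.get_state();m=R.from_rotvec(st["orientation"]).as_matrix();print(st["qpos"],m[:,1],m[:,2])
G=np.array([.3810,.3449,.1095]);print((G+.0187*m[:,2]-st["tcp_pos"])*1e3)
E
```

```text
clock: 18.57
tcp_pos: [0.3733, 0.3313, 0.1374]
orientation: [-0.609, 2.664, 0.078]
ft_force: [-0.5, -0.0, 0.3]
grip_width: 0.691
finger_force: 0.0
clock: 18.82
tcp_pos: [0.3799, 0.335, 0.1176]
orientation: [-0.613, 2.667, 0.076]
ft_force: [0.3, 0.2, 0.8]
grip_width: 0.691
finger_force: 0.0
[ 0.547   0.4906  2.1129 -0.4955  0.1555 -1.0003] [-0.4297  0.9022 -0.0364] [ 0.3708  0.1396 -0.9181]
[  7.9956  12.4945 -25.2445]
```

```bash
python3 -m handwheel '[-1,3,0,-0.02,0.04,0,-1,3,0,-0.02,0.04,0,0,0,0,-0.02,0.04,0,0,0,0,0,0,0]'; python3 - <<'E'
from h import *
from scipy.spatial.transform import Rotation as R
st=bot.get_state();m=R.from_rotvec(st["orientation"]).as_matrix();print(st["qpos"],m[:,1],m[:,2])
G=np.array([.3810,.3449,.1095]);print((G+.0187*m[:,2]-st["tcp_pos"])*1e3)
E
```

```text
clock: 19.15
tcp_pos: [0.3799, 0.3425, 0.1196]
orientation: [-0.645, 2.79, 0.036]
ft_force: [1.3, 0.0, 0.4]
grip_width: 0.693
finger_force: 0.0
[ 0.5544  0.4866  2.0037 -0.1731  0.3852 -1.3188] [-0.4337  0.9003 -0.0376] [ 0.2614  0.0858 -0.9614]
[  5.9648   3.9555 -28.0477]
```

Singularity left behind (q5 is 0.39). Go down to the cap and close.

```bash
python3 -m handwheel '[1.5,1,-7,0,0,0,1.5,1,-7,0,0,0,1.5,1,-7,0,0,0,1.5,1,-7,0,0,0,0,0,0,0,0,0]'; python3 -m handwheel '[0,0,0,0,0,0,0,0,0,0,0,0,0,0,0,0,0,0,0,0,0,0,0,0,0,0,0,0,0,0,0,0,0,0,0,0,0,0,0,0,0,0,0,0,0,0,0,0,0,0,0,0,0,0]' 0 20; python3 - <<'E'
from h import *
from scipy.spatial.transform import Rotation as R
st=bot.get_state();m=R.from_rotvec(st["orientation"]).as_matrix();print(st["qpos"],m[:,1],m[:,2])
G=np.array([.3810,.3449,.1095]);print((G+.0187*m[:,2]-st["tcp_pos"])*1e3)
s=bot.camera("scene")[:,:,::-1];t=bot.camera("top")[:,:,::-1]
f=lambda im,x,y,w,h:cv2.resize(im[y:y+h,x:x+w],(w*4,h*4),interpolation=cv2.INTER_CUBIC)
cv2.imwrite("pics/c5.png",np.hstack([f(t,150,200,100,120),f(s,365,110,100,120)]))
E
```

```text
clock: 19.57
tcp_pos: [0.3831, 0.3447, 0.0883]
orientation: [-0.647, 2.797, 0.032]
ft_force: [-0.3, 0.7, -0.2]
grip_width: 0.687
finger_force: 0.0
clock: 20.32
tcp_pos: [0.384, 0.3455, 0.0904]
orientation: [-0.646, 2.793, 0.034]
ft_force: [-0.0, 0.9, 2.0]
grip_width: 0.274
finger_force: 20.0
[ 0.5553  0.5528  2.0092 -0.21    0.3184 -1.2789] [-0.4339  0.9002 -0.0383] [ 0.2587  0.0837 -0.9623]
[1.8031 1.0109 1.0564]
```

View pics/c5.png

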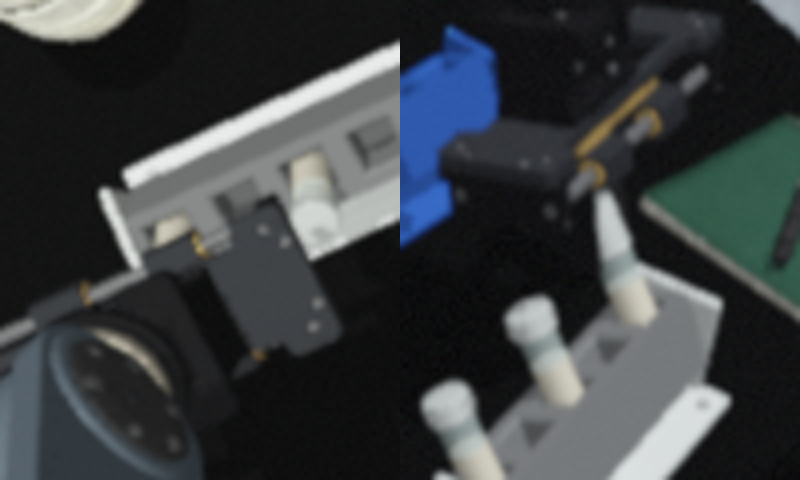

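The cap is gripped at 23.8 mm. The two other tubes are undisturbed, at scene crop (530,320) and (450,400). Draw it out along its axis.

```bash
python3 -m handwheel '[-2.1,-1.1,4.4,0,0,0,-2.1,-1.1,4.4,0,0,0,-4.3,-2.2,8.8,0,0,0,-4.3,-2.2,8.8,0,0,0,0,0,0,0,0,0]' 0 30;  python3 -m handwheel '[-4.3,-2.2,8.8,0,0,0,-4.3,-2.2,8.8,0,0,0,-4.3,-2.2,8.8,0,0,0,0,0,0,0,0,0]'; python3 - <<'E'
from h import *
from scipy.spatial.transform import Rotation as R
st=bot.get_state();m=R.from_rotvec(st["orientation"]).as_matrix();print(st["qpos"],m[:,1],m[:,2])
E
```

```text
clock: 20.83
tcp_pos: [0.3704, 0.3385, 0.1184]
orientation: [-0.646, 2.792, 0.034]
ft_force: [0.2, 0.6, 0.4]
grip_width: 0.268
finger_force: 30.0
clock: 21.17
tcp_pos: [0.3577, 0.332, 0.1448]
orientation: [-0.646, 2.792, 0.035]
ft_force: [-0.1, 0.1, 0.2]
grip_width: 0.272
finger_force: 30.0
[ 0.5616  0.4129  2.035  -0.1611  0.4298 -1.3262] [-0.434   0.9001 -0.0382] [ 0.2599  0.0845 -0.9619]
```

```bash
python3 -m handwheel '[0,0,15,0,0,0,0,0,25,0,0,0,0,0,25,0,0,0,0,0,20,0,0,0,0,0,10,0,0,0,0,0,0,0,0,0]'; cat > goal.py <<'E'
from h import *
from scipy.spatial.transform import Rotation as R
st=bot.get_state();m=R.from_rotvec(st["orientation"]).as_matrix()
import sys
a=np.array([float(v) for v in sys.argv[1:4]]) # tube axis in tool frame
a/=np.linalg.norm(a);y=np.array([-.042,1,0]);y/=np.linalg.norm(y);z=np.array([0,0,1.]);x=np.cross(y,z)
B=np.column_stack([np.cross([0,1,0],a),[0,1,0],a]);D=np.column_stack([x,y,z])@B.T
V=np.array([.5983,-.21925,.082]);mid_tool=np.array([0,0,-.0187])-.058*a
T=V-D@mid_tool
print("tool z goal",D[:,2],"tcp goal",T,"delta mm",(T-st["tcp_pos"])*1e3,"rotvec",R.from_matrix(D@m.T).as_rotvec(),"qpos",st["qpos"])
print("now: axis",m@a,"mid",st["tcp_pos"]+m@mid_tool)
E
python3 - <<'E'
import numpy as np
from h import *
from scipy.spatial.transform import Rotation as R
st=bot.get_state();m=R.from_rotvec(st["orientation"]).as_matrix()
a=m.T@[-.4276,-.2168,.8776];print(a)
E
python3 goal.py -0.24 0 -0.97
```

```text
clock: 21.67
tcp_pos: [0.3597, 0.3332, 0.2409]
orientation: [-0.644, 2.788, 0.037]
ft_force: [0.6, 0.7, 0.1]
grip_width: 0.271
finger_force: 30.0
[ 0.2195 -0.0427 -0.9747]
tool z goal [ 0.24    0.0101 -0.9707] tcp goal [ 0.6028 -0.2191  0.1218] delta mm [ 243.0745 -552.2568 -119.076 ] rotvec [ 0.0279  0.0447 -0.4077] qpos [ 0.5613  0.2341  1.923  -0.1022  0.7135 -1.3957]
now: axis [-0.049   0.0181  0.9986] mid [0.3576 0.3305 0.201 ]
```

```bash
python3 goal.py 0.22 0 -0.975
```

```text
tool z goal [-0.2199 -0.0092 -0.9755] tcp goal [ 0.5942 -0.2194  0.1218] delta mm [ 234.4747 -552.618  -119.1648] rotvec [-0.0866  0.4982 -0.4079] qpos [ 0.5613  0.2341  1.923  -0.1022  0.7135 -1.3957]
now: axis [-0.4469 -0.1787  0.8766] mid [0.3807 0.3419 0.208 ]
```

```bash
python3 -m handwheel '[11.7,-27.6,0,-0.0043,0.0249,-0.0204,11.7,-27.6,0,-0.0043,0.0249,-0.0204,11.7,-27.6,0,-0.0043,0.0249,-0.0204,11.7,-27.6,0,-0.0043,0.0249,-0.0204,11.7,-27.6,0,-0.0043,0.0249,-0.0204,11.7,-27.6,0,-0.0043,0.0249,-0.0204,11.7,-27.6,0,-0.0043,0.0249,-0.0204,11.7,-27.6,0,-0.0043,0.0249,-0.0204,11.7,-27.6,0,-0.0043,0.0249,-0.0204,11.7,-27.6,0,-0.0043,0.0249,-0.0204]'; python3 -m handwheel '[11.7,-27.6,0,-0.0043,0.0249,-0.0204,11.7,-27.6,0,-0.0043,0.0249,-0.0204,11.7,-27.6,0,-0.0043,0.0249,-0.0204,11.7,-27.6,0,-0.0043,0.0249,-0.0204,11.7,-27.6,0,-0.0043,0.0249,-0.0204,11.7,-27.6,0,-0.0043,0.0249,-0.0204,11.7,-27.6,0,-0.0043,0.0249,-0.0204,11.7,-27.6,0,-0.0043,0.0249,-0.0204,11.7,-27.6,0,-0.0043,0.0249,-0.0204,11.7,-27.6,0,-0.0043,0.0249,-0.0204]'; python3 -m handwheel '[0,0,0,0,0,0,0,0,0,0,0,0]'; python3 goal.py 0.22 0 -0.975; python3 - <<'E'
from h import *
s=bot.camera("scene")[:,:,::-1];t=bot.camera("top")[:,:,::-1]
cv2.imwrite("pics/scene6.png",s)
f=lambda im,x,y,w,h:cv2.resize(im[y:y+h,x:x+w],(w*4,h*4),interpolation=cv2.INTER_CUBIC)
cv2.imwrite("pics/c6.png",np.hstack([f(t,390,110,100,150),f(s,160,250,100,150)]))
E
```

```text
clock: 22.5
tcp_pos: [0.4749, 0.0547, 0.2369]
orientation: [-0.384, 3.098, 0.015]
ft_force: [1.2, 0.9, 0.1]
grip_width: 0.272
finger_force: 30.0
clock: 23.33
tcp_pos: [0.5921, -0.221, 0.2363]
orientation: [0.06, -2.91, 0.005]
ft_force: [0.4, -0.4, -0.3]
grip_width: 0.271
finger_force: 30.0
clock: 23.5
tcp_pos: [0.5921, -0.2212, 0.2356]
orientation: [0.058, -2.911, 0.005]
ft_force: [-0.5, 0.1, -0.6]
grip_width: 0.272
finger_force: 30.0
tool z goal [-0.2199 -0.0092 -0.9755] tcp goal [ 0.5942 -0.2194  0.1218] delta mm [   2.0491    1.7454 -113.7921] rotvec [-0.001  -0.0084  0.0021] qpos [-0.4792  0.624   1.2283 -0.1127  1.4913 -2.0697]
now: axis [ 0.0084 -0.001   1.    ] mid [ 0.5959 -0.221   0.1958]
```

View pics/c6.png

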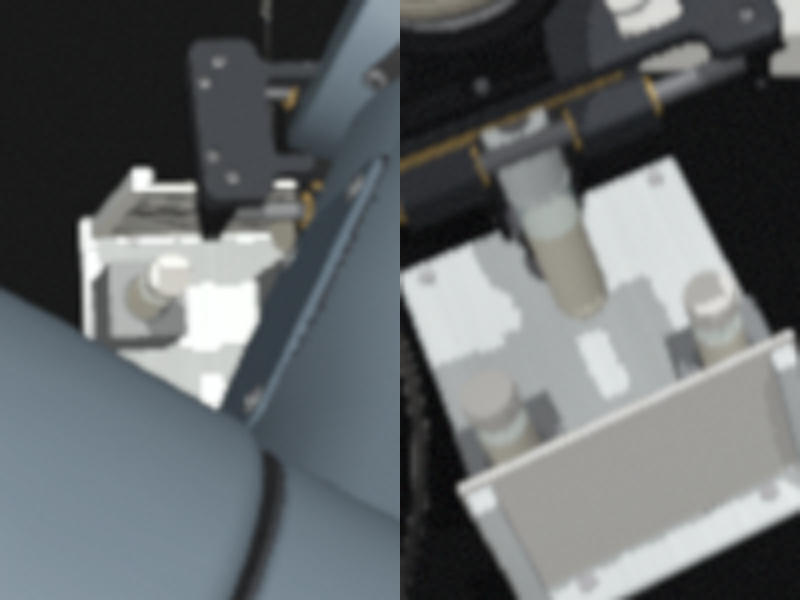

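The scene shows the tube hanging between the standards, roughly parallel to them, with its bottom at crop (587,312) and the cap's lower edge near (543,190). I'll check that against the prediction, and measure the tube's edges on the saved picture.

```bash
python3 - <<'E'
from h import *
mid=np.array([.5959,-.221,.1958]);ax=np.array([.0084,-.001,1])
c=lambda uv:np.array([(uv[0]-160)*4+402,(uv[1]-250)*4+2])
for k in(-.04,-.029,0,.04,.06,.076): print(k,"crop px",c(proj("scene",mid+k*ax)))
for d in((.01,0,0),(0,.01,0),(0,0,.01)): print("per 10mm at bottom",c(proj("scene",mid-.029*ax+d))-c(proj("scene",mid-.029*ax)))
g=cv2.cvtColor(cv2.imread("pics/scene6.png"),cv2.COLOR_BGR2GRAY)
im=cv2.imread("pics/scene6.png").astype(int)
for r in (306,312,318,322): print(r,[tuple(im[r,x]) for x in range(188,214)])
for P in ((.6005,-.2693),(.596,-.1692)): print("std top",c(proj("scene",(*P,.116))))
E
```

```text
-0.04 crop px [573.6682 285.1598]
-0.029 crop px [568.266 271.471]
0 crop px [553.4416 233.9069]
0.04 crop px [531.4906 178.2846]
0.06 crop px [519.798  148.6565]
0.076 crop px [510.0708 124.0084]
per 10mm at bottom [ 7.0222 18.8767]
per 10mm at bottom [23.3576 -9.2698]
per 10mm at bottom [ -5.0496 -12.8738]
306 [(np.int64(81), np.int64(77), np.int64(76)), (np.int64(94), np.int64(90), np.int64(88)), (np.int64(114), np.int64(115), np.int64(109)), (np.int64(146), np.int64(150), np.int64(143)), (np.int64(162), np.int64(167), np.int64(159)), (np.int64(166), np.int64(171), np.int64(164)), (np.int64(170), np.int64(175), np.int64(167)), (np.int64(172), np.int64(177), np.int64(170)), (np.int64(173), np.int64(178), np.int64(170)), (np.int64(174), np.int64(178), np.int64(171)), (np.int64(174), np.int64(179), np.int64(171)), (np.int64(174), np.int64(179), np.int64(171)), (np.int64(171), np.int64(177), np.int64(169)), (np.int64(169), np.int64(174), np.int64(167)), (np.int64(161), np.int64(167), np.int64(162)), (np.int64(145), np.int64(152), np.int64(150)), (np.int64(126), np.int64(134), np.int64
[... 3458 characters left out ...]
), np.int64(151), np.int64(153)), (np.int64(142), np.int64(152), np.int64(155)), (np.int64(141), np.int64(152), np.int64(155)), (np.int64(141), np.int64(151), np.int64(155)), (np.int64(139), np.int64(150), np.int64(152)), (np.int64(137), np.int64(148), np.int64(150)), (np.int64(135), np.int64(145), np.int64(148)), (np.int64(131), np.int64(141), np.int64(144)), (np.int64(128), np.int64(138), np.int64(141)), (np.int64(123), np.int64(133), np.int64(135)), (np.int64(118), np.int64(127), np.int64(130)), (np.int64(143), np.int64(148), np.int64(147)), (np.int64(188), np.int64(188), np.int64(184)), (np.int64(194), np.int64(194), np.int64(190))]
std top [486.1488 386.8911]
std top [705.8655 287.6057]
```

```bash
python3 - <<'E'
from h import *
g=cv2.GaussianBlur(cv2.imread("pics/scene6.png"),(3,3),0).astype(np.float32)
mid=np.array([.5959,-.221,.1958]);up=np.array([0,0,1.])
o=bot.camera_model("scene")["cam_to_world"][:3,3]
h=o-mid;h[2]=0;h/=np.linalg.norm(h)
# front generator line of an upright tube, in image; profile along it
for k in np.arange(-.055,.075,.003):
    p=proj("scene",mid+k*up+.011*h)+[1,1.2]
    v=cv2.getRectSubPix(g,(1,1),tuple(map(float,p)))[0,0];print(round(k*1e3),p.round(1),v.round(0))
E
```

```text
-55 [207.8 331.9] [190. 190. 185.]
-52 [207.4 331. ] [177. 178. 173.]
-49 [207. 330.] [169. 170. 165.]
-46 [206.7 329.1] [159. 163. 161.]
-43 [206.3 328.2] [152. 160. 161.]
-40 [206.  327.3] [150. 161. 163.]
-37 [205.6 326.4] [147. 158. 161.]
-34 [205.2 325.4] [142. 153. 156.]
-31 [204.9 324.5] [139. 150. 153.]
-28 [204.5 323.5] [139. 150. 152.]
-25 [204.1 322.6] [139. 150. 152.]
-22 [203.7 321.6] [139. 150. 153.]
-19 [203.4 320.7] [139. 150. 153.]
-16 [203.  319.7] [139. 150. 153.]
-13 [202.6 318.7] [139. 150. 153.]
-10 [202.2 317.7] [139. 150. 153.]
-7 [201.8 316.7] [139. 150. 153.]
-4 [201.4 315.7] [140. 150. 153.]
-1 [201.  314.7] [140. 151. 153.]
2 [200.6 313.7] [140. 150. 153.]
5 [200.3 312.7] [140. 151. 154.]
8 [199.9 311.7] [140. 151. 154.]
11 [199.4 310.7] [142. 152. 154.]
14 [199.  309.6] [148. 157. 157.]
17 [198.6 308.6] [159. 166. 163.]
20 [198.2 307.6] [169. 174. 168.]
23 [197.8 306.5] [173. 178. 170.]
26 [197.4 305.5] [174. 179. 171.]
29 [197.  304.4] [174. 179. 171.]
32 [196.6 303.3] [173. 179. 171.]
35 [196.1 302.2] [171. 176. 168.]
38 [195.7 301.2] [164. 168. 161.]
41 [195.3 300.1] [156. 157. 152.]
44 [194.9 299. ] [149. 149. 144.]
47 [194.4 297.9] [145. 145. 140.]
50 [194.  296.7] [144. 144. 139.]
53 [193.5 295.6] [144. 144. 140.]
56 [193.1 294.5] [144. 144. 140.]
59 [192.7 293.4] [144. 145. 140.]
62 [192.2 292.2] [145. 145. 140.]
65 [191.8 291.1] [140. 140. 136.]
68 [191.3 289.9] [123. 122. 119.]
71 [190.8 288.7] [98. 95. 93.]
74 [190.4 287.6] [88. 84. 82.]
```

The tube's cap edge is where predicted, but its bottom is about 10 mm too far toward +x. So it leans about 0.15 rad, and I'll turn it upright in the air and re-measure.

```bash
python3 goal.py 0.343 0 -0.939; python3 -m handwheel '[-1,1,0,0,0.045,0,-1,1,0,0,0.045,0,0,0,0,0,0.045,0,0,0,0,0,0,0,0,0,0,0,0,0]'; cat > meas.py <<'E'
from h import *
import sys,subprocess
im=bot.camera("scene")[:,:,::-1];cv2.imwrite(sys.argv[1],im)
g=cv2.GaussianBlur(im,(3,3),0).astype(np.float32)
mid=np.array([float(v) for v in sys.argv[2:5]]);up=np.array([0,0,1.])
h=bot.camera_model("scene")["cam_to_world"][:3,3]-mid;h[2]=0;h/=np.linalg.norm(h)
for k in np.r_[np.arange(-.056,-.026,.002),np.arange(.030,.052,.002)]:
    p=proj("scene",mid+k*up+.011*h)+[1,1.2]
    print(round(k*1e3),p.round(1),cv2.getRectSubPix(g,(1,1),tuple(map(float,p)))[0,0].round(0))
f=lambda im,x,y,w,h:cv2.resize(im[y:y+h,x:x+w],(w*6,h*6),interpolation=cv2.INTER_CUBIC)
cv2.imwrite(sys.argv[1].replace(".png","c.png"),f(im,160,260,100,100))
E
python3 goal.py 0.343 0 -0.939
```

```text
tool z goal [-0.3428 -0.0144 -0.9393] tcp goal [ 0.5919 -0.2195  0.1224] delta mm [   0.5941   -0.5605 -114.1528] rotvec [-0.0069  0.1194 -0.    ] qpos [-0.4768  0.6211  1.2312 -0.1124  1.4918 -2.0697]
now: axis [-0.1191 -0.0069  0.9929] mid [ 0.6025 -0.2184  0.1972]
clock: 24.02
tcp_pos: [0.59, -0.2164, 0.2376]
orientation: [0.062, -2.778, 0.002]
ft_force: [0.4, -0.7, -0.2]
grip_width: 0.271
finger_force: 30.0
tool z goal [-0.3428 -0.0144 -0.9393] tcp goal [ 0.5919 -0.2195  0.1224] delta mm [   1.8499   -3.137  -115.149 ] rotvec [-0.0057 -0.0132 -0.0016] qpos [-0.4491  0.6821  1.1389 -0.164   1.6454 -2.05  ]
now: axis [ 0.0132 -0.0057  0.9999] mid [ 0.5959 -0.2159  0.1971]
```

```bash
python3 meas.py pics/scene7.png 0.5959 -0.2159 0.1971
```

```text
-56 [210.6 330.6] [180. 180. 175.]
-54 [210.3 330. ] [178. 178. 173.]
-52 [210.1 329.4] [178. 177. 173.]
-50 [209.9 328.8] [178. 177. 173.]
-48 [209.7 328.2] [178. 177. 173.]
-46 [209.4 327.6] [177. 177. 173.]
-44 [209.2 327. ] [177. 177. 173.]
-42 [208.9 326.3] [176. 176. 172.]
-40 [208.7 325.7] [176. 176. 172.]
-38 [208.5 325.1] [176. 176. 171.]
-36 [208.2 324.5] [175. 174. 170.]
-34 [208.  323.8] [172. 172. 168.]
-32 [207.8 323.2] [166. 168. 165.]
-30 [207.5 322.6] [158. 162. 160.]
-28 [207.3 321.9] [149. 155. 155.]
30 [199.8 302.4] [169. 174. 166.]
32 [199.5 301.6] [168. 173. 166.]
34 [199.2 300.9] [167. 172. 165.]
36 [199.  300.2] [165. 169. 162.]
38 [198.7 299.5] [160. 164. 157.]
40 [198.4 298.7] [155. 158. 152.]
42 [198.1 298. ] [150. 151. 146.]
44 [197.9 297.3] [145. 145. 141.]
46 [197.6 296.5] [140. 140. 136.]
48 [197.3 295.8] [134. 134. 129.]
50 [197. 295.] [124. 123. 119.]
```

View pics/scene7c.png

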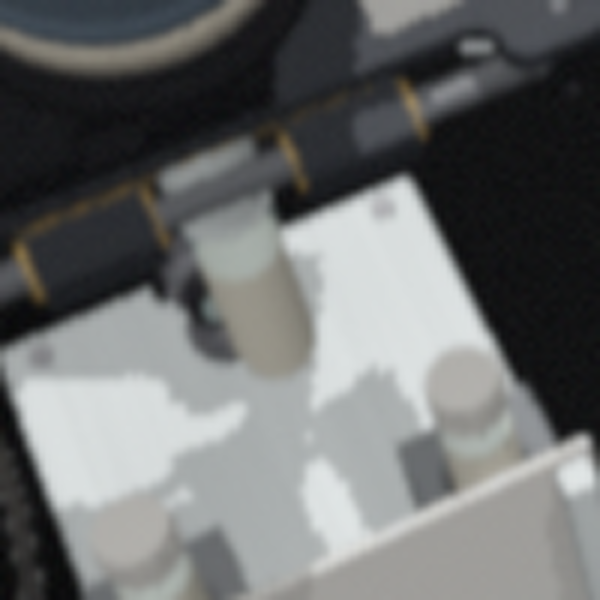

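The bottom and cap edge now match an upright tube to within about 0.015 rad. The tube stands midway between the standards, in front of the camera (crop: tube at (265,300), caps at (135,535) and (465,380)). Lower it.

```bash
python3 -m handwheel '[1.8,-3.1,-15,-0.0057,-0.0132,0,0,0,-20,0,0,0,0,0,-20,0,0,0,0,0,-20,0,0,0,0,0,-15,0,0,0,0,0,0,0,0,0,0,0,0,0,0,0]'; python3 goal.py 0.343 0 -0.939
```

```text
clock: 24.65
tcp_pos: [0.5912, -0.2205, 0.1479]
orientation: [0.058, -2.79, 0.01]
ft_force: [0.7, 0.8, 0.5]
grip_width: 0.27
finger_force: 30.0
tool z goal [-0.3428 -0.0144 -0.9393] tcp goal [ 0.5919 -0.2195  0.1224] delta mm [  0.6797   0.9893 -25.5145] rotvec [-0.     -0.0011  0.0002] qpos [-0.4539  0.7675  1.219  -0.1652  1.4684 -2.0235]
now: axis [ 0.0011 -0.      1.    ] mid [ 0.5976 -0.2202  0.1075]
```

```bash
python3 -m handwheel '[0.7,0.9,-10,0,0,0,0,0,-8,0,0,0,0,0,-5,0,0,0,0,0,-2.5,0,0,0,0,0,0,0,0,0,0,0,0,0,0,0,0,0,0,0,0,0,0,0,0,0,0,0]'; python3 goal.py 0.343 0 -0.939; python3 - <<'E'
from h import *
s=bot.camera("scene")[:,:,::-1];cv2.imwrite("pics/end.png",cv2.resize(s[260:380,160:290],None,fx=5,fy=5,interpolation=cv2.INTER_CUBIC)[:600])
c=lambda p:(p-[160,260])*5+2
V=np.array([.5983,-.21925,.082]);print("sphere centre",c(proj("scene",V-[0,0,.029])+[1,1.2]),"cap edge axis",c(proj("scene",V+[0,0,.04])+[1,1.2]))
E
```

```text
clock: 25.32
tcp_pos: [0.593, -0.2202, 0.1229]
orientation: [0.058, -2.792, 0.012]
ft_force: [-0.2, -0.5, -0.2]
grip_width: 0.268
finger_force: 30.0
tool z goal [-0.3428 -0.0144 -0.9393] tcp goal [ 0.5919 -0.2195  0.1224] delta mm [-1.155   0.6642 -0.4881] rotvec [0.0011 0.001  0.0002] qpos [-0.4523  0.7967  1.2314 -0.1658  1.4253 -2.0147]
now: axis [-0.001   0.0011  1.    ] mid [ 0.5995 -0.22    0.0825]
sphere centre [285.4734 461.8477] cap edge axis [248.7273 367.3107]
```

View pics/end.png

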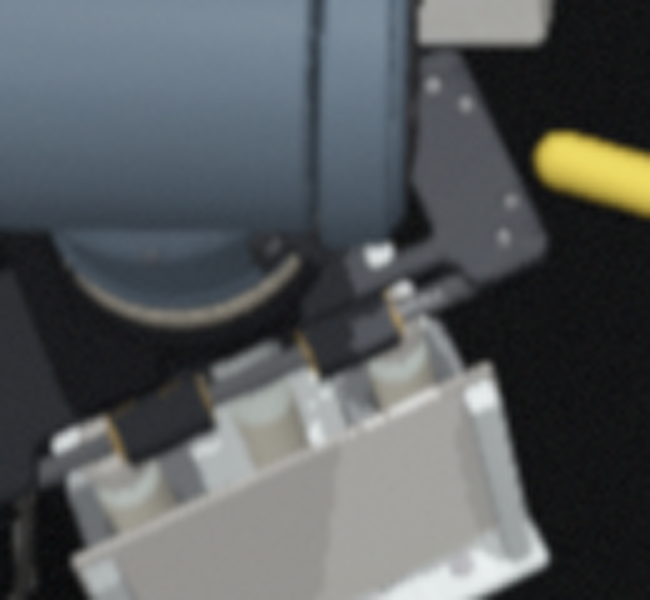

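The culture tube, at picture (268,420), stands midway between the standards at (130,495) and (403,370), clear of both. Let it settle, check, and hand in.

```bash
python3 -m handwheel '[-0.6,0.4,-0.4,0,0,0,0,0,0,0,0,0,0,0,0,0,0,0,0,0,0,0,0,0,0,0,0,0,0,0,0,0,0,0,0,0]'; python3 goal.py 0.343 0 -0.939; python3 -c "
from station import bot
print(bot.sign_off())"
```

```text
clock: 25.87
tcp_pos: [0.5922, -0.2196, 0.1222]
orientation: [0.058, -2.791, 0.011]
ft_force: [0.2, 0.2, -0.0]
grip_width: 0.271
finger_force: 30.0
tool z goal [-0.3428 -0.0144 -0.9393] tcp goal [ 0.5919 -0.2195  0.1224] delta mm [-0.3078  0.1068  0.2496] rotvec [0.0008 0.0003 0.0002] qpos [-0.4521  0.7966  1.2342 -0.1657  1.4234 -2.0143]
now: axis [-0.0003  0.0008  1.    ] mid [ 0.5986 -0.2194  0.0818]
the job is handed in; nothing more can be done
None
```

I handed the job in at about 26 s; sign-off returned no verdict. Both standards are seated and released, and by my measurements the culture tube is held upright and still at the view point, under 1 mm off, clear of the stand and the standards.

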